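# Gauge a bushing on the step mandrel and sort it by size

### The arm

A 6-joint arm with a two-finger parallel gripper is mounted at the origin on the work surface. World frame = base frame: x ahead of the robot, y to its left, z up, the work surface at z = 0. Lengths are in m, angles in degrees, forces in N, time in s.
With the tool pointing down it reaches from about 0.275 to 0.825 m from the base axis. Payload 5.2 kg.
Tool frame: the origin (TCP) lies at the very end of the fingers, on their centre line; the grasp point (between the pads) lies 19 mm behind it; x points along the fingers, y is the direction in which the jaws open and shut, and the axes are right-handed (so a half turn about x gives the same grasp; the last joint's range is limited). The gripper opens to 93 mm and grips with 3 to 60 N. Pads are 15 mm wide; open, the fingers measure 128 mm over their backs; the gripper's body (75 mm by 188 mm) begins 65 mm behind the grasp point.
Start: joints at [53.297, 14.817, 87.949, -0, 77.235, -11.62], TCP at [0.233, 0.498, 0.219] pointing down, gripper open.
Joint ranges: [-179.93, 179.93], [-52.35, 119.4], [10.71, 147.94], [-69.91, 249.91], [12.55, 155.21], [-178.61, 178.61]. Speed limits (degrees/s): [147.25, 147.25, 180, 180, 180, 180].

### API

Orientations are given as a 3x3 rotation matrix whose columns are the frame's x, y, z axes.
In Python, from bench import bot gives the robot as it stands. Calls block until the motion is done:
- bot.goto(position, orientation): joint-space move of the TCP to a pose.
- bot.move_l(position, velocity=0.15, orientation=None, contact_N=None): straight line of the TCP; orientation=None keeps the orientation; velocity is the mean speed in m/s. With contact_N (N) it stops when the force on the tool has changed by that much, and returns True; else False.
- bot.movej(angles): joint-space move.
- bot.open() and bot.grasp(force=None): open the fingers fully, or close them until they stop; force is the grip in N (None keeps the last).
- bot.pause(seconds).
- bot.solve_ik(position, orientation): joint angles nearest the present ones, or None.
- bot.sense(): the state.
- bot.grab_frame(name): name is "scene" or "top"; returns a dict with "img" (400x640x3 uint8, red, green, blue), "K" (3x3 intrinsics, pixels), "k1" (the pictures are not rectified: a ray, as slopes to the right and down, at radius r is drawn at 1 + k1 r^2 times it, then the intrinsics apply), "T" (4x4, takes a point from camera to world coordinates). Camera axes: x right, y down, z forward; pixel columns grow to the right and rows downward; lengths in m; the calibration is good to about 2 mm. A picture is of the moment at which its call begins. There is no depth.
A pose or a line that the arm cannot do raises bot.IKError and nothing moves.
- bot.job_done(): hands the job in, once; it reports no verdict.
The state is a dict: "time_s": time; "q": joint angles; "joint_velocities": joint speeds; "joint_torque": joint torques, N m; "ee_pos": TCP position; "ee_rot": TCP orientation; "contact_force": force on the tool from outside, world axes, zero at the start; "moment": the same for the moment, N m; "width": finger opening in m.
Only numpy, scipy, OpenCV 4.12 (cv2) and the standard library are available. Lean on these libraries where they do the work, as an engineer would, in place of code of your own. Each camera call takes 0.05 s, during which the arm holds its last target.

### The job

Take the brass bushing that stands alone on the black pad, slide it down over the stepped mandrel of the gauge, pushing the drag sleeve ahead of it, until it stops dead on a step, and hold it pressed home there for a moment with 10 to 18 newtons, never over 25. Then lift it off and set it down gently, standing upright, in the tray compartment whose number of studs is the step it stopped on (1 the thinnest, uppermost step), and let go. Leave the other two bushings and everything else where they are, and do not drop a bushing.

Things in the scene. Friction and masses are not known exactly. Their poses are not given: they have to be found in the camera images.
- gauge: fixed steel step gauge. Origin: centre of its underside (table level), z up along the mandrel. Base disc 92 mm wide, 12 mm high. On it stands a stepped, tapering mandrel with three steps (see step_1..3) and above them a 15 mm nose up to z = 92 mm, its last 5 mm coned to 5 mm diameter. Each step's top edge is chamfered 1.5 mm. A stopped bushing's lower face lies within 1 mm of its step's top
- gauge_axis (a point): the same point and axes as the gauge's origin: on the mandrel's axis at table level
- step_1 (a point): axis point at the top of step 1, 68 mm above the table: 20 mm diameter, one engraved band, reaches down 14 mm to step 2
- step_2 (a point): axis point at the top of step 2, 54 mm above the table: 25 mm diameter, two engraved bands, reaches down 14 mm to step 3
- step_3 (a point): axis point at the top of step 3, 40 mm above the table: 30 mm diameter, three engraved bands, reaches down to the base disc
- rod_top (a point): top of the gauge's guide rod, 8 mm thick, 100 mm high, 46 mm from the mandrel's axis along +x of the gauge: hold the bushing with the fingers on the gauge's +y and -y sides to keep clear of it
- sleeve (a joint): aluminium drag sleeve of the gauge, a ring 40 mm outside, 33 mm inside, 6 mm high, clear around the mandrel, guided by the rod. Value in m: how far it stands below its top place (0: its top face 84 mm above the table). Only a bushing pushing it down moves it, against a steady friction of about 4 N; it stays where it was pushed
- pad_top (a point): centre of the top of the thin black rubber pad, 90 x 90 mm, 4 mm high, fixed. The bushing to be checked stands on it
- rack: fixed grey two-place rack, 70 x 125 x 14 mm, with the two other bushings; origin at the centre of its underside
- bushing_a_mid (a point): a brass bushing, a plain tube 40 mm outside, 30 mm high, standing upright, about 0.2 kg; this point is on its axis, half-way up (15 mm above its lower face), z up. The three bushings have bores of 17.5, 22.5 and 27.5 mm, which stop on steps 1, 2 and 3 of the gauge; which bore this one has is not told
- bushing_a: the same bushing as point bushing_a_mid; origin at the centre of its lower face
- bushing_b_mid (a point): a brass bushing, a plain tube 40 mm outside, 30 mm high, standing upright, about 0.2 kg; this point is on its axis, half-way up (15 mm above its lower face), z up. The three bushings have bores of 17.5, 22.5 and 27.5 mm, which stop on steps 1, 2 and 3 of the gauge; which bore this one has is not told
- bushing_b: the same bushing as point bushing_b_mid; origin at the centre of its lower face
- bushing_c_mid (a point): a brass bushing, a plain tube 40 mm outside, 30 mm high, standing upright, about 0.2 kg; this point is on its axis, half-way up (15 mm above its lower face), z up. The three bushings have bores of 17.5, 22.5 and 27.5 mm, which stop on steps 1, 2 and 3 of the gauge; which bore this one has is not told
- bushing_c: the same bushing as point bushing_c_mid; origin at the centre of its lower face
- bin_1 (a point): centre of the floor (5 mm above the table) of the compartment for step 1, marked by 1 dark steel stud on the tray's white sill towards the robot. Axes of the tray: x along the compartment (128 mm inside), y across it (67 mm inside), z up. Walls 4 mm thick, 18 mm high over the table; the three compartments lie side by side along y, the tray is fixed
- bin_2 (a point): centre of the floor (5 mm above the table) of the compartment for step 2, marked by 2 dark steel studs on the tray's white sill towards the robot. Axes of the tray: x along the compartment (128 mm inside), y across it (67 mm inside), z up. Walls 4 mm thick, 18 mm high over the table; the three compartments lie side by side along y, the tray is fixed
- bin_3 (a point): centre of the floor (5 mm above the table) of the compartment for step 3, marked by 3 dark steel studs on the tray's white sill towards the robot. Axes of the tray: x along the compartment (128 mm inside), y across it (67 mm inside), z up. Walls 4 mm thick, 18 mm high over the table; the three compartments lie side by side along y, the tray is fixed
- screwdriver: screwdriver, 150 mm, lying near the robot (bystander, loose)
- loupe: black eye loupe, 38 mm wide, 36 mm high (bystander, loose)
- caliper: sliding caliper, 210 mm, lying flat beyond the gauge (bystander, loose)
- tweezers: steel tweezers, 120 mm (bystander, loose)
- jar: small amber jar, 44 mm wide, 60 mm high (bystander, loose)
- gauge_block: steel block 50 x 30 x 9 mm (bystander, loose)
There are look-alikes about, which are no part of the job. What is shaped like the gauge but green or orange is not meant.

How it is judged (in metres and radians):
On the way:
1. the bushing from the pad sits on its step of the mandrel, pressed home with more than 8 N for 0.2 s, the others untouched (((horizontal distance between bushing_a_mid and gauge_axis below 0.003 m and z of bushing_a_mid in the frame of gauge_axis between 0.079 and 0.085 m and contact force between bushing_a and gauge above 8 N and distance of each of bushing_b_mid, bushing_c_mid from where it was at the start of the episode below 0.02 m and horizontal distance between each of bushing_b_mid, bushing_c_mid and pad_top above 0.07 m) or (horizontal distance between bushing_b_mid and gauge_axis below 0.003 m and z of bushing_b_mid in the frame of gauge_axis between 0.065 and 0.071 m and contact force between bushing_b and gauge above 8 N and distance of each of bushing_a_mid, bushing_c_mid from where it was at the start of the episode below 0.02 m and horizontal distance between each of bushing_a_mid, bushing_c_mid and pad_top above 0.07 m) or (horizontal distance between bushing_c_mid and gauge_axis below 0.003 m and z of bushing_c_mid in the frame of gauge_axis between 0.051 and 0.057 m and contact force between bushing_c and gauge above 8 N and distance of each of bushing_a_mid, bushing_b_mid from where it was at the start of the episode below 0.02 m and horizontal distance between each of bushing_a_mid, bushing_b_mid and pad_top above 0.07 m))), for 0.2 s.
At the end, for the whole second after the job is handed in: the bushing that was on the pad stands upright (within 0.1 rad), at rest, on the floor of the tray compartment with as many studs as the step it stopped on; the other two bushings are within 20 mm of where they were (((x of bushing_a_mid in the frame of bin_1 between -0.048 and 0.048 m and y of bushing_a_mid in the frame of bin_1 between -0.018 and 0.018 m and z of bushing_a_mid in the frame of bin_1 between 0.01 and 0.018 m and angle between bushing_a_mid's own z axis and vertical below 0.1 rad and linear speed of bushing_a below 0.02 m/s and distance of each of bushing_b_mid, bushing_c_mid from where it was at the start of the episode below 0.02 m and horizontal distance between each of bushing_b_mid, bushing_c_mid and pad_top above 0.07 m) or (x of bushing_b_mid in the frame of bin_2 between -0.048 and 0.048 m and y of bushing_b_mid in the frame of bin_2 between -0.018 and 0.018 m and z of bushing_b_mid in the frame of bin_2 between 0.01 and 0.018 m and angle between bushing_b_mid's own z axis and vertical below 0.1 rad and linear speed of bushing_b below 0.02 m/s and distance of each of bushing_a_mid, bushing_c_mid from where it was at the start of the episode below 0.02 m and horizontal distance between each of bushing_a_mid, bushing_c_mid and pad_top above 0.07 m) or (x of bushing_c_mid in the frame of bin_3 between -0.048 and 0.048 m and y of bushing_c_mid in the frame of bin_3 between -0.018 and 0.018 m and z of bushing_c_mid in the frame of bin_3 between 0.01 and 0.018 m and angle between bushing_c_mid's own z axis and vertical below 0.1 rad and linear speed of bushing_c below 0.02 m/s and distance of each of bushing_a_mid, bushing_b_mid from where it was at the start of the episode below 0.02 m and horizontal distance between each of bushing_a_mid, bushing_b_mid and pad_top above 0.07 m))); the robot touches nothing.
It fails at once if a bushing is forced on the gauge with more than 25 N (contact force between any of bushing_a, bushing_b, bushing_c and gauge above 25 N).
It fails at once if a bushing falls: it moves at over 0.6 m/s with no finger on it ((linear speed of bushing_a above 0.6 m/s and contact force between bushing_a and the fingers below 0.05 N) or (linear speed of bushing_b above 0.6 m/s and contact force between bushing_b and the fingers below 0.05 N) or (linear speed of bushing_c above 0.6 m/s and contact force between bushing_c and the fingers below 0.05 N)).
It fails at once if a bystander is moved by more than 30 mm (distance of any of screwdriver, loupe, caliper, tweezers, jar, gauge_block from where it was at the start of the episode above 0.03 m).
It also fails if it takes over 54 s, if anything falls off the work surface, if the arm or the gripper's body presses on something with over 40 N, if the wrist force passes 120 N, or if a joint passes its speed limit or range.

## Working session

There is one attempt and no reset: what is moved stays moved. The work goes in short steps, each a Python script; the robot and the scene stay as the last script left them, time stands still between calls to the robot, and variables do not carry over. Pictures are saved under pics/ and viewed, and the job is handed in when it is done.

```bash
ls; mkdir -p pics
python3 - <<'E'
from bench import bot
import cv2,numpy as np,pickle
d={}
for n in("scene","top"):
    f=bot.grab_frame(n); d[n]=f
    cv2.imwrite(f"pics/{n}0.png",f["img"][:,:,::-1]); print(n,f["K"].tolist(),f["k1"],f["T"].round(4).tolist())
pickle.dump(d,open("f0.pkl","wb"))
s=bot.sense();print(s)
E
```

```text
pics
scene [[449.3958675138614, 0.0, 328.24653287539144], [0.0, 449.3958675138614, 196.05060435175596], [0.0, 0.0, 1.0]] -0.0853185637170623 [[0.7483, 0.4101, -0.5213, 1.0065], [0.6629, -0.4347, 0.6095, -0.5829], [0.0233, -0.8017, -0.5972, 0.6612], [0.0, 0.0, 0.0, 1.0]]
top [[403.6092920454816, 0.0, 319.0208707787743], [0.0, 403.6092920454816, 195.45700401513218], [0.0, 0.0, 1.0]] 0.027784909534902015 [[-0.0255, -0.9879, 0.153, 0.3642], [-0.9997, 0.0249, -0.006, -0.0175], [0.0021, -0.1531, -0.9882, 1.1715], [0.0, 0.0, 0.0, 1.0]]
{'time_s': 0.1, 'q': array([ 5.32958571e+01,  1.48539865e+01,  8.80030301e+01, -8.06965193e-04,
        7.72344726e+01, -1.16218299e+01]), 'joint_velocities': array([-0.06560959, -0.1155356 , -0.04033267, -0.03547745,  0.0815521 ,
        0.04996881]), 'joint_torque': array([ 2.59944405e-03, -4.38210905e+01, -2.84642547e+01,  7.22498610e-02,
        3.61834606e-02, -5.70953239e-05]), 'ee_pos': array([0.23286759, 0.49774279, 0.21792359]), 'ee_rot': array([[-9.43359269e-04,  4.23916290e-01,  9.05700883e-01],
       [-1.28840479e-03,  9.05700019e-01, -4.23917227e-01],
       [-9.99998725e-01, -1.56681560e-03, -3.08224732e-04]]), 'contact_force': array([-0.46666595,  0.21104909, -0.25985273]), 'moment': array([-0.06826422,  0.05112111,  0.04984229]), 'width': 0.09298078671632815}
```

View pics/scene0.png

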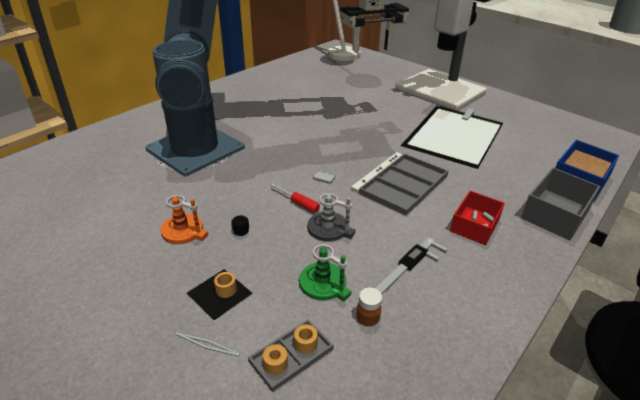

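View pics/top0.png

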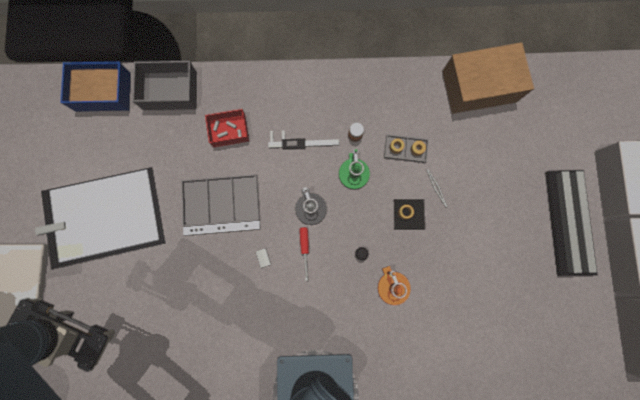

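The scene view shows the grey gauge at about (329,218), the pad with a bushing at (225,286), the tray at (402,180), and the rack at (290,355). In the top view the gauge is at (311,208), the pad bushing at (406,212), and the tray at (221,205). I'll enlarge these areas.

```bash
cat > h.py <<'E'
import numpy as np,cv2,pickle
def proj(f,P):
    P=np.atleast_2d(P);T=np.linalg.inv(f["T"]);c=P@T[:3,:3].T+T[:3,3]
    s=c[:,:2]/c[:,2:];r2=(s**2).sum(1,keepdims=True);s=s*(1+f["k1"]*r2)
    return s@f["K"][:2,:2].T+f["K"][:2,2]
def ray(f,uv):
    d=np.array([f["k1"],0,0,0,0.])
    s=cv2.undistortPoints(np.array([[uv]],float),f["K"],d)[0,0]
    return f["T"][:3,3],f["T"][:3,:3]@np.r_[s,1]
def onz(f,uv,z):
    o,d=ray(f,uv);return o+d*(z-o[2])/d[2]
def crop(f,name,x,y,w,h,k):
    c=f["img"][y:y+h,x:x+w,::-1];cv2.imwrite(name,cv2.resize(c,None,fx=k,fy=k,interpolation=cv2.INTER_CUBIC))
E
python3 - <<'E'
from h import *
d=pickle.load(open("f0.pkl","rb"))
def cr(n,x,y,w,h,k): 
    c=d[n]["img"][y:y+h,x:x+w,::-1];return cv2.resize(c,None,fx=k,fy=k,interpolation=cv2.INTER_CUBIC)
t=d["top"]
a=np.hstack([cr("top",290,180,50,50,8),cr("top",385,190,50,50,8)])
b=cr("top",175,170,100,25*2+20,8)[:400*2]
cv2.imwrite("pics/a.png",a);cv2.imwrite("pics/b.png",b)
c=np.hstack([cr("scene",295,185,70,70,5),cr("scene",185,260,70,70,5)])
cv2.imwrite("pics/c.png",c)
E
```

```text
(no output)
```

View pics/a.png

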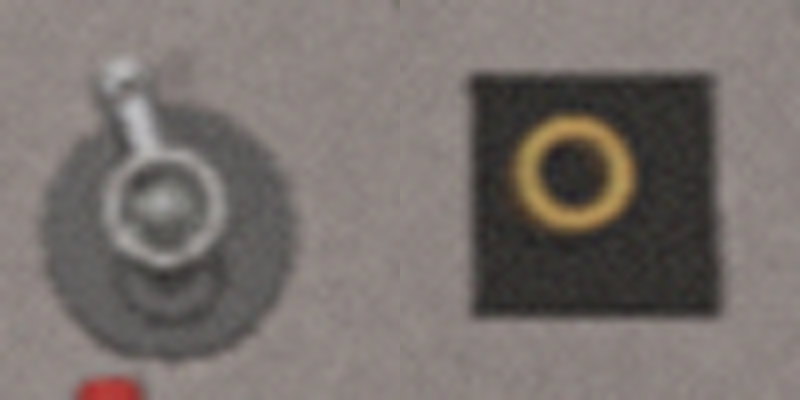

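View pics/b.png

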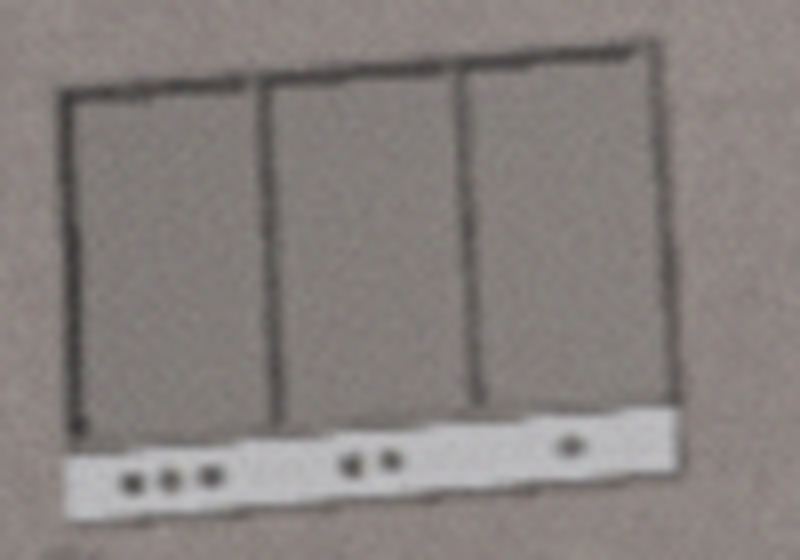

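View pics/c.png

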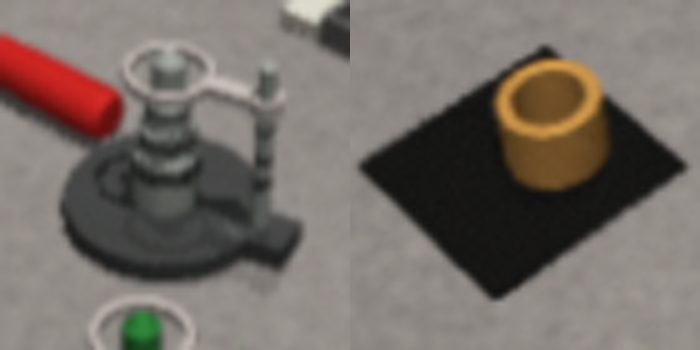

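Run:
```python
from h import *
d=pickle.load(open("f0.pkl","rb"));t=d["top"];s=d["scene"]
U=lambda x0,y0,k,X,Y:(x0+(X+.5)/k-.5,y0+(Y+.5)/k-.5)
print("ring top",onz(t,U(290,180,8,164,207),.084)," rodtop",onz(t,U(290,180,8,122,75),.1), "base",onz(t,U(290,180,8,170,231),.012))
print("ring scene",onz(s,U(295,185,5,168,75),.084)," rodtop",onz(s,U(295,185,5,267,67),.1),"nose",onz(s,U(295,185,5,168,54),.092))
print("bush top",onz(t,U(385,190,8,175,172),.034)," scene",onz(s,U(185,260,5,548-350,97),.034))
for n,X,Y in(("s1",570,446),("s2a",352,465),("s2b",391,461),("s3m",171,480),("w1",655,42),("w2",62,92),("c3",66,520),("c1",681,472)):
  print(n,onz(t,U(175,170,8,X,Y),.018))
```

```text
ring top [0.50581544 0.00089889 0.084     ]  rodtop [0.54887047 0.01377016 0.1       ] base [5.06391328e-01 1.41592086e-04 1.20000000e-02]
ring scene [ 0.51094075 -0.00329469  0.084     ]  rodtop [0.55105244 0.01307472 0.1       ] nose [ 5.08005499e-01 -2.62839939e-04  9.20000000e-02]
bush top [ 0.48941662 -0.27082131  0.034     ]  scene [ 0.48954084 -0.27083097  0.034     ]
s1 [0.46187605 0.1866343  0.018     ]
s2a [0.45713493 0.26405233 0.018     ]
s2b [0.45819443 0.25023094 0.018     ]
s3m [0.45350411 0.32805269 0.018     ]
w1 [0.60825099 0.15611071 0.018     ]
w2 [0.59499857 0.37027791 0.018     ]
c3 [0.44031859 0.36474475 0.018     ]
c1 [0.45157204 0.14711842 0.018     ]
```

```bash
cat >> h.py <<'E'
from scipy.optimize import minimize
A=np.linspace(0,2*np.pi,80,endpoint=False)
def circ(c,r,z): return np.c_[c[0]+r*np.cos(A),c[1]+r*np.sin(A),0*A+z]
def render(f,layers,box,k=8):
    x,y,w,h=box;im=np.zeros((h*k,w*k),np.float32)
    for P,v in layers:
        q=(proj(f,P)-[x,y]+.5)*k-.5
        cv2.fillConvexPoly(im,cv2.convexHull(np.round(q*16).astype(np.int32)),float(v),cv2.LINE_AA if 0 else 8,4)
    return cv2.GaussianBlur(cv2.resize(im,(w,h),interpolation=cv2.INTER_AREA),(0,0),.6)
def fit(f,layers_fn,p0,box,chan,step=.002,mask=None):
    x,y,w,h=box;g=chan(f["img"][y:y+h,x:x+w].astype(np.float32))
    g=g.ravel()
    def cost(p):
        r=render(f,layers_fn(p),box).ravel();return -np.corrcoef(r,g)[0,1]
    p0=np.array(p0,float);n=len(p0)
    sx=np.vstack([p0]+[p0+step*np.eye(n)[i] for i in range(n)])
    m=minimize(cost,p0,method="Nelder-Mead",options=dict(initial_simplex=sx,xatol=2e-5,fatol=1e-6))
    return m.x,-m.fun
def bush(z0,bore=.0225,o=0.6):   # brass-ness: top bright, inner dark
    return lambda p:[(np.r_[circ(p,.02,z0),circ(p,.02,z0+.03)],o),(circ(p,.02,z0+.03),1),(circ(p,bore/2,z0+.03),.3)]
brass=lambda g:g[...,0]-g[...,2]
gray=lambda g:g.mean(-1)
def boxat(f,P,r):
    u=proj(f,P)[0].astype(int);return (u[0]-r,u[1]-r,2*r,2*r)
E
cat > g.py <<'E'
from h import *
# gauge: base disc dark, sleeve ring bright
def base(p): return [(np.r_[circ(p,.046,0),circ(p,.046,.012)],-1.)]
def ring(p,z=.084): return [(np.r_[circ(p,.046,0),circ(p,.046,.012)],-.4),(circ(p,.02,z),1.),(circ(p,.0165,z),-.3)]
E
python3 - <<'E'
from g import *
d=pickle.load(open("f0.pkl","rb"));t=d["top"];s=d["scene"]
for n,f in d.items():
    print(n,"base",fit(f,base,[.506,.0005],boxat(f,[.506,.0005,.03],26),gray))
    print(n,"ring",fit(f,ring,[.506,.0005],boxat(f,[.506,.0005,.084],12),gray))
    for b in(.0175,.0225,.0275): print(n,"bush",b,fit(f,bush(.004,b),[.4894,-.2708],boxat(f,[.4894,-.2708,.02],18),brass))
c=[.5062,.0007]
for n,f in d.items():
    x,y,w,h=boxat(f,[*c,.05],32);k=8
    im=cv2.resize(f["img"][y:y+h,x:x+w,::-1],None,fx=k,fy=k,interpolation=cv2.INTER_CUBIC)
    for r,z in((.046,.012),(.02,.084),(.0165,.084),(.0025,.092)):
        q=((proj(f,circ(c,r,z))-[x,y]+.5)*k-.5).round().astype(np.int32);cv2.polylines(im,[q],True,(0,255,255),1)
    ya=np.radians(16.7);q=((proj(f,[c[0]+.046*np.cos(ya),c[1]+.046*np.sin(ya),.1])-[x,y]+.5)*k)[0];cv2.circle(im,(int(q[0]),int(q[1])),4,(0,0,255),-1)
    cv2.imwrite(f"pics/ov_{n}.png",im)
E
```

```text
scene base (array([0.50801591, 0.00193965]), np.float64(0.7177313113965795))
scene ring (array([0.50774282, 0.00098602]), np.float64(0.4058708080140532))
scene bush 0.0175 (array([ 0.48933855, -0.27073569]), np.float64(0.953027471848294))
scene bush 0.0225 (array([ 0.4894645 , -0.27090028]), np.float64(0.9603267969975688))
scene bush 0.0275 (array([ 0.48942728, -0.27073821]), np.float64(0.9519083755344082))
top base (array([5.05315035e-01, 4.25038909e-04]), np.float64(0.7513148079694971))
top ring (array([0.50682182, 0.00109612]), np.float64(0.6658580894844041))
top bush 0.0175 (array([ 0.48950255, -0.27122503]), np.float64(0.879228830721628))
top bush 0.0225 (array([ 0.48951011, -0.27120881]), np.float64(0.9253930241761351))
top bush 0.0275 (array([ 0.489552  , -0.27120496]), np.float64(0.9335944873459782))
```

View pics/ov_top.png

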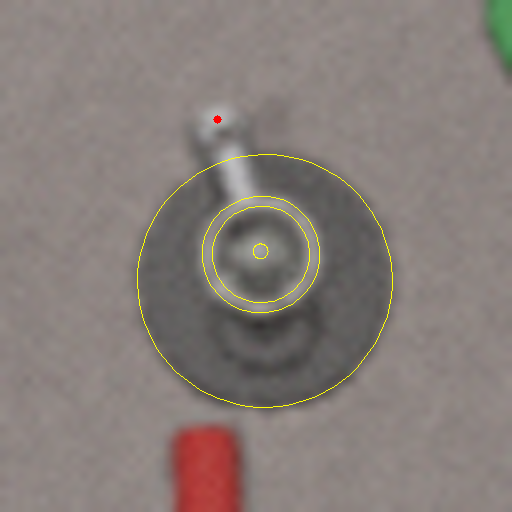

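View pics/ov_scene.png

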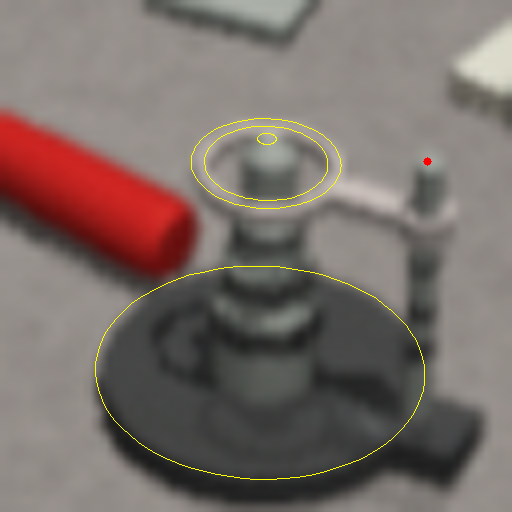

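```bash
cat >> h.py <<'E'
def R(yaw):
    a=np.radians(yaw);c,s=np.cos(a),np.sin(a)
    return np.array([[0,-s,c],[0,c,s],[-1,0,0.]])
YG=16.7
def st(b,m=""):
    s=b.sense();print(m,"t",round(s["time_s"],2),"p",(s["ee_pos"]*1e3).round(2),"F",s["contact_force"].round(2),"w",round(s["width"]*1e3,2),"M",s["moment"].round(2));return s
E
python3 - <<'E'
from h import *
from bench import bot
b=[.4894,-.2710]
bot.goto([*b,.12],R(YG));st(bot)
bot.move_l([*b,.020],.08);st(bot)
f=bot.grab_frame("scene");cv2.imwrite("pics/x.png",cv2.resize(f["img"][200:360,130:330,::-1],None,fx=4,fy=4)[:600])
f=bot.grab_frame("top");cv2.imwrite("pics/y.png",cv2.resize(f["img"][160:260,350:470,::-1],None,fx=5,fy=5))
E
```

```text
t 2.98 p [ 489.72 -270.36  120.11] F [ 0.19  0.11 -0.15] w 92.85 M [ 0.11 -0.02  0.07]
 t 4.38 p [ 489.78 -271.3    20.56] F [-0.31  0.22 -0.07] w 92.92 M [ 0.07 -0.05  0.03]
```

View pics/x.png

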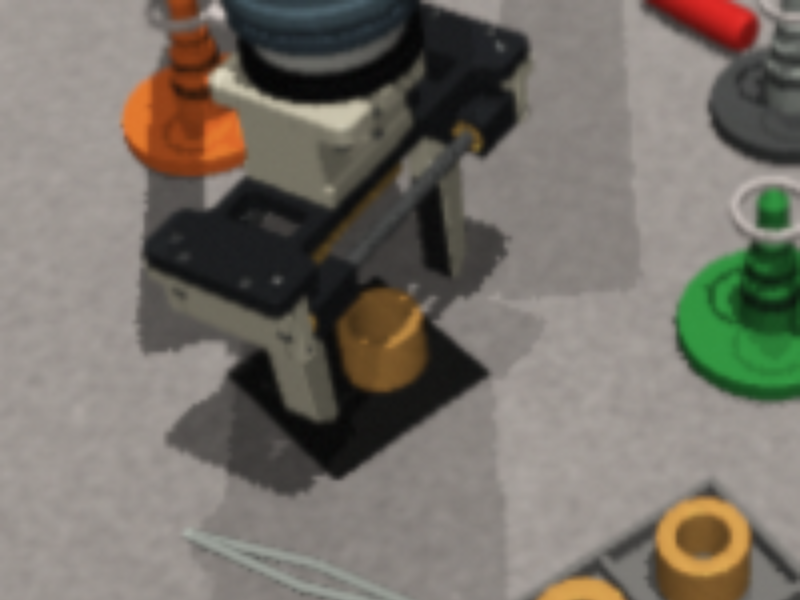

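View pics/y.png

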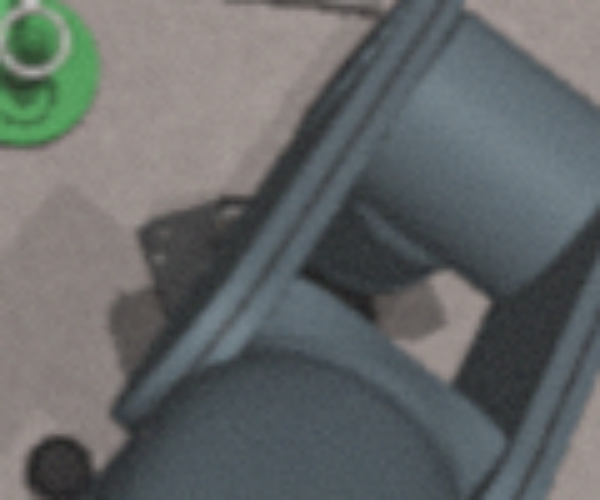

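Fingers straddle the bushing in the scene view (bushing around crop (383,340), fingers either side). The top view is blocked by the arm, so gripping now and lifting.

Run:
```python
from h import *
from bench import bot
bot.grasp(50);s=st(bot,"grip")
p=s["ee_pos"]
bot.move_l([p[0],p[1],.06],.05);st(bot,"lift")
bot.pause(.2);st(bot)
c=[.507,.001]
bot.move_l([p[0],p[1],.19],.15)
bot.goto([*c,.19],R(YG));
bot.move_l([*c,.145],.08);bot.pause(.3);s=st(bot,"hover")
f=bot.grab_frame("scene");pickle.dump((f,s),open("f1.pkl","wb"))
crop(f,"pics/hov.png",270,120,130,130,5)
for z in (0,):
  for bo in(.0225,.0275): print(fit(f,bush(s["ee_pos"][2]-.0165,bo),c,boxat(f,[*c,.145],16),brass))
```

```text
grip t 5.38 p [ 489.4  -271.01   19.96] F [-0.14 -0.41 -0.03] w 38.3 M [ 0.01 -0.   -0.02]
lift t 6.33 p [ 489.2  -270.86   59.78] F [-1.09  0.15 -1.28] w 38.22 M [ 0.05 -0.04  0.03]
 t 6.53 p [ 489.19 -270.83   59.6 ] F [-1.36  0.32 -1.33] w 38.22 M [ 0.06 -0.02  0.02]
hover t 9.62 p [507.28   0.99 145.45] F [-0.23  0.34 -2.84] w 38.44 M [ 0.09  0.01 -0.04]
(array([0.50781194, 0.00261167]), np.float64(0.6955204088641571))
(array([0.50737252, 0.00237571]), np.float64(0.6983729877477957))
```

View pics/hov.png

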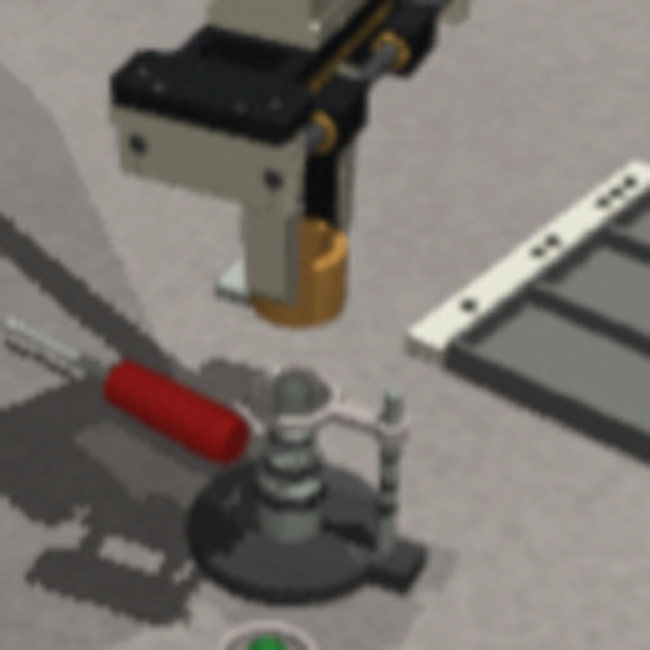

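```bash
cat > g2.py <<'E'
from h import *
def poly(f,P,box,k):
    x,y,w,h=box;im=np.zeros((h*k,w*k),np.uint8)
    q=(proj(f,P)-[x,y]+.5)*k-.5
    cv2.fillConvexPoly(im,cv2.convexHull(np.round(q*16).astype(np.int32)),1,8,4);return im>0
def cyl(c,r,z0,z1,r1=None): return np.r_[circ(c,r,z0),circ(c,r1 or r,z1)]
def gauge_labels(f,p,box,k=6,sl=0.):
    c=p[:2];yw=p[2];L=np.zeros((box[3]*k,box[2]*k),np.uint8)
    D=lambda P:poly(f,P,box,k)
    L[D(cyl(c,.046,0,.012))]=1;L[D(circ(c,.046,.012))]=2
    rod=[c[0]+.046*np.cos(yw),c[1]+.046*np.sin(yw)]
    L[D(cyl(rod,.004,.012,.1))]=3
    for i,(r,a,b) in enumerate(((.015,.012,.04),(.0125,.04,.054),(.01,.054,.068))):
        L[D(cyl(c,r,a,b-.0015))]=4
        L[D(cyl(c,r,b-.0015,b,r-.0015))]=5
    nose=D(cyl(c,.0075,.068,.087))|D(cyl(c,.0075,.087,.092,.0025))
    L[nose]=6
    zt=.084-sl
    hole=D(circ(c,.0165,zt))&D(circ(c,.0165,zt-.006)); inner=D(circ(c,.0165,zt))&~hole
    ro=D(cyl(c,.02,zt-.006,zt))
    Ln=L.copy();Ln[ro&~hole]=7;Ln[ D(circ(c,.02,zt))&~D(circ(c,.0165,zt))]=8
    Ln[inner]=9
    Ln[D(cyl(c,.0075,zt,.087))|D(cyl(c,.0075,.087,.092,.0025))]=6
    return Ln
def bush_labels(f,p,box,zb,k=6,bore=.0225):
    c=p[:2];L=np.zeros((box[3]*k,box[2]*k),np.uint8);D=lambda P:poly(f,P,box,k)
    L[D(cyl(c,.02,zb,zb+.03))]=1;L[D(circ(c,.02,zb+.03))]=2;L[D(circ(c,bore/2,zb+.03))]=3
    return L
def cost(f,L,box,mask=None,k=6):
    x,y,w,h=box;g=f["img"][y:y+h,x:x+w].astype(float).reshape(-1,3)
    X=[]
    for l in np.unique(L):
        m=cv2.GaussianBlur(cv2.resize((L==l).astype(np.float32),(w,h),interpolation=cv2.INTER_AREA),(0,0),.5);X.append(m.ravel())
    X=np.array(X).T
    if mask is not None: X=X[mask.ravel()];g=g[mask.ravel()]
    s=np.linalg.lstsq(X,g,rcond=None)[0];return ((g-X@s)**2).mean()
def opt(fn,p0,steps):
    p0=np.array(p0,float);sx=np.vstack([p0]+[p0+np.eye(len(p0))[i]*steps[i] for i in range(len(p0))])
    m=minimize(fn,p0,method="Nelder-Mead",options=dict(initial_simplex=sx,xatol=2e-5,fatol=1e-3));return m.x,m.fun
E
python3 - <<'E'
from g2 import *
d=pickle.load(open("f0.pkl","rb"));f1,s1=pickle.load(open("f1.pkl","rb"))
for n,f in(("top",d["top"]),("scene",d["scene"]),("f1",f1)):
    b=boxat(f,[.507,.001,.09 if n!="top" else .05],30)
    if n!="top": b=(b[0]+10,b[1]+4,b[2]-20+8,b[3]-10)
    if n=="f1": b=(b[0],max(b[1],188),b[2],235-max(b[1],188))
    for z in(.0015,-.0015):print(n,b,opt(lambda p:cost(f,gauge_labels(f,p,b),b),[.507,.001,.29],[z,z,.03]))
z=s1["ee_pos"][2]-.016
b=(318,160,28,30);yy,xx=np.mgrid[160:190,318:346];m=(xx>=331)|(yy>=181)
for bo in(.0175,.0225,.0275):print(opt(lambda p:cost(f1,bush_labels(f1,p,b,z,bore=bo),b,m),[.5073,.001],[.0015,.0015]))
E
```

```text
top (np.int64(280), np.int64(176), 60, 60) (array([0.50669943, 0.00090056, 0.25700597]), np.float64(125.90833817576508))
top (np.int64(280), np.int64(176), 60, 60) (array([0.50672937, 0.00090663, 0.25892613]), np.float64(125.98791947683334))
scene (np.int64(308), np.int64(169), 48, 50) (array([5.07977206e-01, 4.35595009e-04, 2.13237137e-01]), np.float64(663.2420528388471))
scene (np.int64(308), np.int64(169), 48, 50) (array([5.07726341e-01, 2.50919744e-04, 2.47053240e-01]), np.float64(664.4750678474302))
f1 (np.int64(308), 188, 48, 47) (array([5.06435540e-01, 5.03959501e-04, 3.06671679e-01]), np.float64(977.4770238131764))
f1 (np.int64(308), 188, 48, 47) (array([0.50657357, 0.00063035, 0.29487883]), np.float64(977.6350384322674))
(array([0.49827319, 0.01232434]), np.float64(688.7338253788371))
(array([0.49828891, 0.0122734 ]), np.float64(686.9091223788239))
(array([0.4982839 , 0.01227004]), np.float64(691.8234094407968))
```

Run:
```python
from g2 import *
f,s=pickle.load(open("f1.pkl","rb"))
x,y,w,h=305,155,55,72;k=8
im=cv2.resize(f["img"][y:y+h,x:x+w,::-1],None,fx=k,fy=k,interpolation=cv2.INTER_CUBIC)
im2=im.copy()
def dr(P,c): 
    q=((proj(f,P)-[x,y]+.5)*k-.5).round().astype(np.int32);cv2.polylines(im2,[q],True,c,1)
p=s["ee_pos"];z=p[2]-.016
print(proj(f,[p[0],p[1],z]))
for r,zz in((.02,z),(.02,z+.03),(.01125,z+.03)):dr(circ(p,r,zz),(255,0,0))
c=[.5073,.0010]
for r,zz in((.02,.084),(.0165,.084),(.0075,.087),(.0025,.092),(.0075,.068)):dr(circ(c,r,zz),(0,255,255))
cv2.imwrite("pics/ov2.png",np.hstack([im,im2])[:600])
```

```text
[[328.75979914 180.53077292]]
```

View pics/ov2.png

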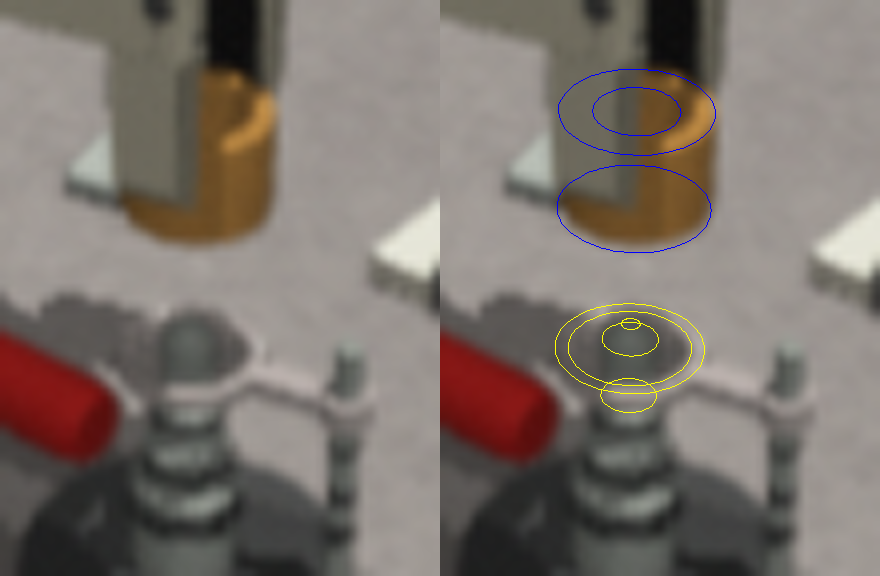

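Run:
```python
from g2 import *
f=pickle.load(open("f0.pkl","rb"))["scene"]
def ov(x,y,w,h,items,name,k=8):
    im=cv2.resize(f["img"][y:y+h,x:x+w,::-1],None,fx=k,fy=k,interpolation=cv2.INTER_CUBIC)
    im2=im.copy()
    for c,r,zz,col in items:
        q=((proj(f,circ(c,r,zz))-[x,y]+.5)*k-.5).round().astype(np.int32);cv2.polylines(im2,[q],True,col,1)
    return np.hstack([im,im2])
p=[.4894,-.271];y=(255,0,0)
a=ov(203,262,45,40,[(p,.02,.004,y),(p,.02,.034,y),(p,.01125,.034,y)],"")
c=[.5073,.0010]
b=ov(305,190,45,40,[(c,r,z,(0,255,255)) for r,z in((.02,.084),(.0165,.084),(.0075,.087),(.0025,.092))],"")
cv2.imwrite("pics/ov3.png",cv2.resize(np.vstack([a,b])[:640],None,fx=.9,fy=.9))
```

```text
(no output)
```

View pics/ov3.png

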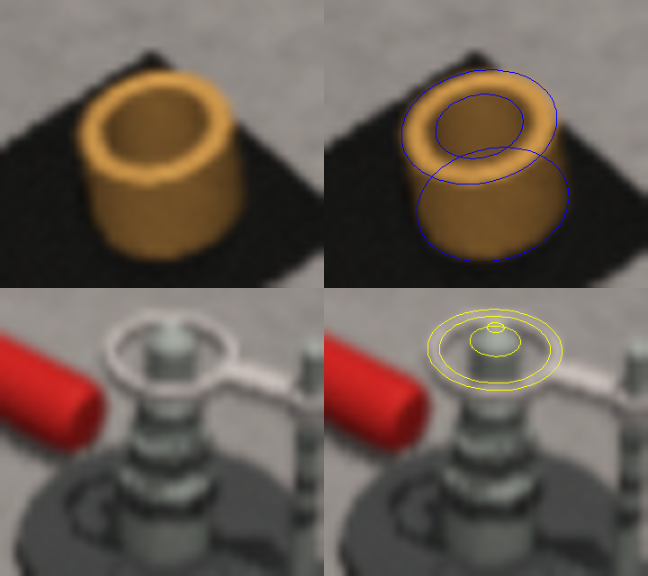

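Run:
```python
from g2 import *
f,s=pickle.load(open("f1.pkl","rb"))
p=s["ee_pos"]
b=(316,160,30,34);yy,xx=np.mgrid[160:194,316:346];m=((xx>=332)&(yy>=167))|((yy>=182))
m&=~((xx<325)&(yy<178))
def run(z,bo=.0275):
    return opt(lambda q:cost(f,bush_labels(f,q,b,z,bore=bo),b,m),p[:2],[.001,.001])
for dz in(.010,.013,.016,.019): print(dz,*run(p[2]-dz))
# tilt model
def tl(q,zb,bore=.0275):
    c=np.array(q[:2]);tx,ty=q[2:4]  # bottom shift per height
    D=lambda P:poly(f,P,b,6);L=np.zeros((b[3]*6,b[2]*6),np.uint8)
    ct=c+.03*np.array([tx,ty])
    def el(cc,r,z): 
        P=circ(cc,r,z);P[:,2]-=(P[:,0]-cc[0])*tx+(P[:,1]-cc[1])*ty;return P
    L[D(np.r_[el(c,.02,zb),el(ct,.02,zb+.03)])]=1;L[D(el(ct,.02,zb+.03))]=2;L[D(el(ct,bore/2,zb+.03))]=3
    return L
for dz in(.014,.016,.018):print(dz,opt(lambda q:cost(f,tl(q,p[2]-dz),b,m),[p[0],p[1],0,0],[.001,.001,.03,.03]))
```

```text
0.01 [ 0.51134261 -0.00295266] 64.01049606757583
0.013 [5.08669669e-01 3.36063908e-04] 61.58943348709602
0.016 [0.50581217 0.003625  ] 59.941421139065845
0.019 [0.5031318 0.006976 ] 58.46851828315971
0.014 (array([ 0.50556609,  0.00345004,  0.07096662, -0.06307409]), np.float64(54.841436155188994))
0.016 (array([ 0.50418188,  0.00555482,  0.05866983, -0.06678269]), np.float64(54.04978688663021))
0.018 (array([0.50364843, 0.00481596, 0.02347427, 0.06126207]), np.float64(61.65475980416521))
```

Run:
```python
from h import *
from bench import bot
c=[.507,.0009]
bot.move_l([*c,.113],.05);st(bot)
print(bot.move_l([*c,.102],.015,contact_N=5));st(bot)
print(bot.move_l([*c,.096],.01,contact_N=8));s=st(bot)
f=bot.grab_frame("scene");crop(f,"pics/n1.png",295,150,70,70,8)
```

```text
t 10.46 p [507.18   0.86 113.06] F [ 0.42  0.07 -1.54] w 38.09 M [ 0.06  0.02 -0.  ]
False
 t 11.34 p [507.07   0.88 102.05] F [ 0.04  0.39 -2.71] w 38.8 M [ 0.06 -0.02  0.  ]
False
 t 12.09 p [507.11   0.88  96.09] F [-0.65 -0.22 -0.02] w 38.61 M [ 0.11 -0.01  0.03]
```

View pics/n1.png

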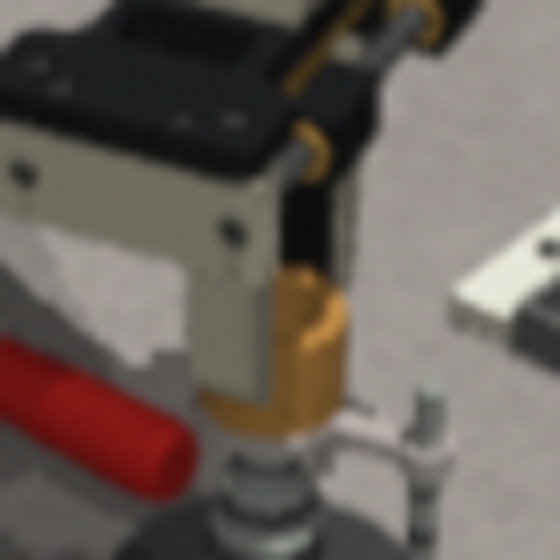

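Run:
```python
from h import *
from bench import bot
c=[.507,.0009]
print(bot.move_l([*c,.087],.015,contact_N=8));st(bot)
r=bot.move_l([*c,.079],.008,contact_N=7);print(r);st(bot)
if not r:
    r=bot.move_l([*c,.0735],.01,contact_N=7);print(r);st(bot)
f=bot.grab_frame("scene");crop(f,"pics/n2.png",295,150,70,70,8)
```

```text
False
 t 12.89 p [506.82   0.91  86.69] F [-1.04 -0.12 -1.33] w 38.27 M [ 0.07 -0.05 -0.03]
False
 t 14.04 p [507.31   0.81  78.88] F [-0.   -0.37 -1.29] w 38.9 M [0.07 0.05 0.02]
False
 t 14.74 p [507.26   0.83  73.45] F [ 0.77 -0.2  -0.16] w 38.74 M [ 0.07 -0.15  0.03]
```

View pics/n2.png

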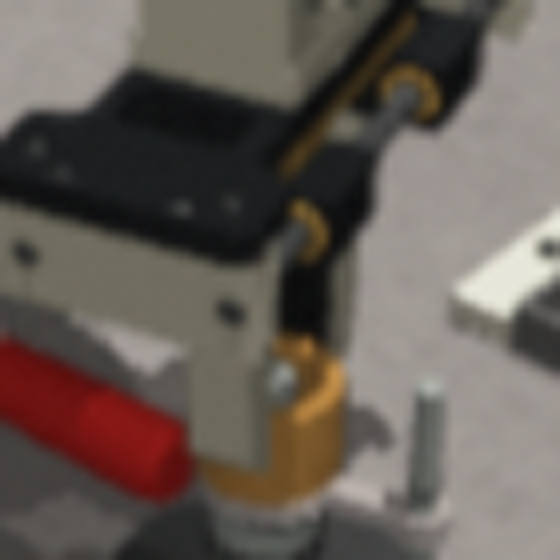

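Run:
```python
from h import *
from bench import bot
c=[.507,.0009]
r=bot.move_l([*c,.066],.006,contact_N=6);print(r);st(bot)
bot.pause(.2)
F=[]
for i in range(8):
    bot.pause(.03);F.append(bot.sense()["contact_force"])
F=np.array(F);print(F.mean(0).round(2),F.std(0).round(2));st(bot)
```

```text
False
 t 16.19 p [507.11   0.83  66.01] F [ 1.56 -0.22  1.33] w 38.33 M [-0.02 -0.27 -0.02]
[ 1.89 -0.62  0.95] [0.36 0.36 0.53]
 t 16.66 p [507.02   0.89  66.03] F [ 1.96 -1.02  1.44] w 38.11 M [-0.03 -0.25 -0.  ]
```

Run:
```python
from h import *
from bench import bot
c=[.5073,.0007]
print(bot.move_l([*c,.059],.008,contact_N=7));st(bot)
r=bot.move_l([*c,.052],.004,contact_N=7);print(r);st(bot)
F=[]
for i in range(8):
    bot.pause(.03);F.append(bot.sense()["contact_force"])
F=np.array(F);print(F.mean(0).round(2),F.std(0).round(2));st(bot)
```

```text
False
 t 17.68 p [507.02   0.83  58.78] F [ 0.35  1.23 -0.2 ] w 38.63 M [ 0.17 -0.11  0.  ]
True
 t 18.71 p [507.16   0.7   55.22] F [ 0.22 -0.25  3.7 ] w 38.17 M [ 0.    0.03 -0.02]
[ 0.41 -1.11  5.04] [0.7  0.8  0.59]
 t 18.98 p [507.12   0.73  55.2 ] F [ 0.57 -1.35  5.84] w 38.44 M [-0.26 -0.09 -0.01]
```

Run:
```python
from h import *
from bench import bot
z=bot.sense()["ee_pos"][2]
def mf(n=8):
    F=[]
    for i in range(n):
        bot.pause(.03);F.append(bot.sense()["contact_force"])
    return np.mean(F,0)
for i in range(14):
    z-=.00015
    bot.move_l([.5073,.0007,z],.003)
    F=mf(5);print(i,round(z*1e3,2),F.round(2),(bot.sense()["ee_pos"]*1e3).round(2))
    if F[2]>12: break
F=mf(16);st(bot,str(F.round(2)))
f=bot.grab_frame("scene");crop(f,"pics/n3.png",295,150,70,70,8);pickle.dump(f,open("f3.pkl","wb"))
```

```text
0 55.05 [-1.68 -0.26  5.54] [507.2    0.66  55.22]
1 54.9 [-1.49 -0.18  6.73] [507.23   0.67  55.21]
2 54.75 [-1.81 -0.05  7.85] [507.22   0.69  55.15]
3 54.6 [-1.79  0.14  8.7 ] [507.23   0.69  55.11]
4 54.45 [-2.28 -0.01  9.51] [507.26   0.69  55.11]
5 54.3 [-2.07  0.07 10.52] [507.29   0.67  55.07]
6 54.15 [-3.2   0.08 12.2 ] [507.31   0.7   55.04]
[-2.63  0.53 11.73] t 22.77 p [507.29   0.68  55.04] F [-2.63 -0.4  12.25] w 38.98 M [ 0.08  0.55 -0.01]
```

View pics/n3.png

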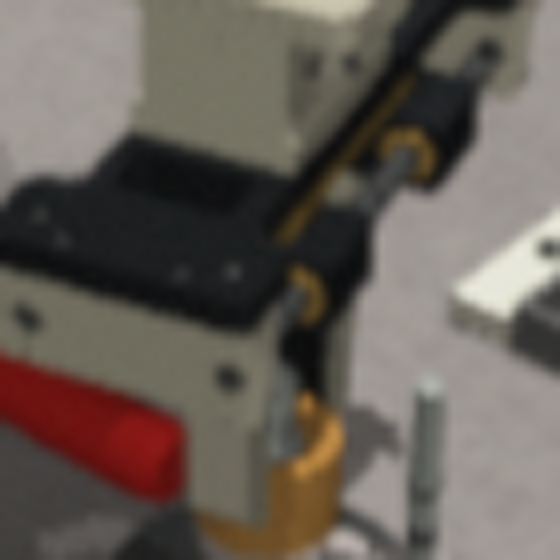

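Run:
```python
from h import *
from bench import bot
bot.move_l([.5073,.0007,.05375],.003)
F=[]
for i in range(16):
    bot.pause(.05);F.append(bot.sense()["contact_force"])
print(np.mean(F,0).round(2),np.max(F,0).round(2));st(bot,"pressed")
bot.move_l([.5073,.0007,.060],.02);st(bot,"up")
bot.move_l([.5073,.0007,.19],.12);bot.pause(.2);s=st(bot,"up")
f=bot.grab_frame("scene");crop(f,"pics/n4.png",270,110,100,75,8);f4=f
b=[.5293,.3299]
bot.goto([*b,.12],R(3.5));bot.pause(.2);st(bot,"bin")
f=bot.grab_frame("scene");crop(f,"pics/n5.png",340,90,110,80,7)
```

```text
[-3.55  0.51 14.39] [-2.96  1.56 15.7 ]
pressed t 23.91 p [507.38   0.7   54.92] F [-4.05  0.74 13.73] w 38.34 M [ 0.13  0.7  -0.02]
up t 24.37 p [506.97   0.8   59.59] F [-0.14 -0.63 -2.81] w 38.71 M [ 0.03 -0.05  0.01]
up t 25.8 p [506.94   0.76 189.31] F [ 0.68  0.42 -2.34] w 38.59 M [ 0.1  -0.   -0.03]
bin t 27.32 p [530.06 328.7  120.49] F [-0.28 -0.25 -2.07] w 38.46 M [ 0.05  0.03 -0.05]
```

View pics/n4.png

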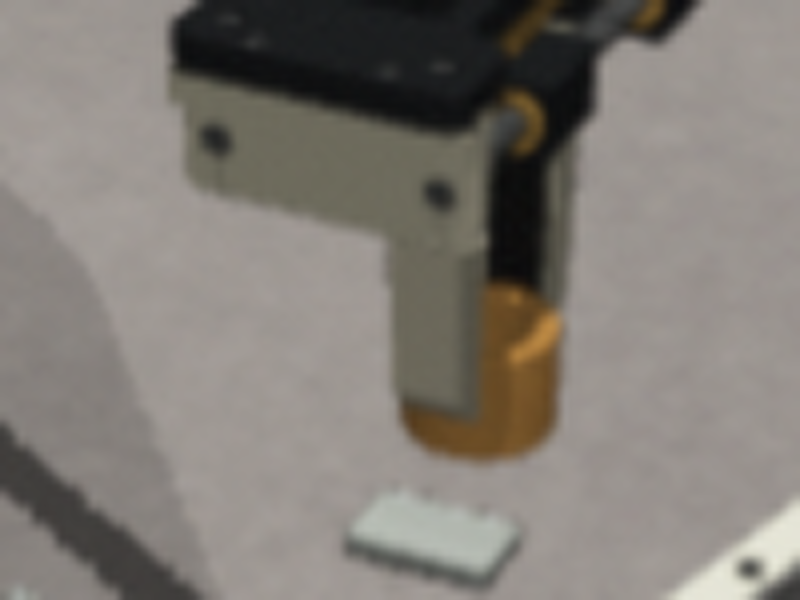

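View pics/n5.png

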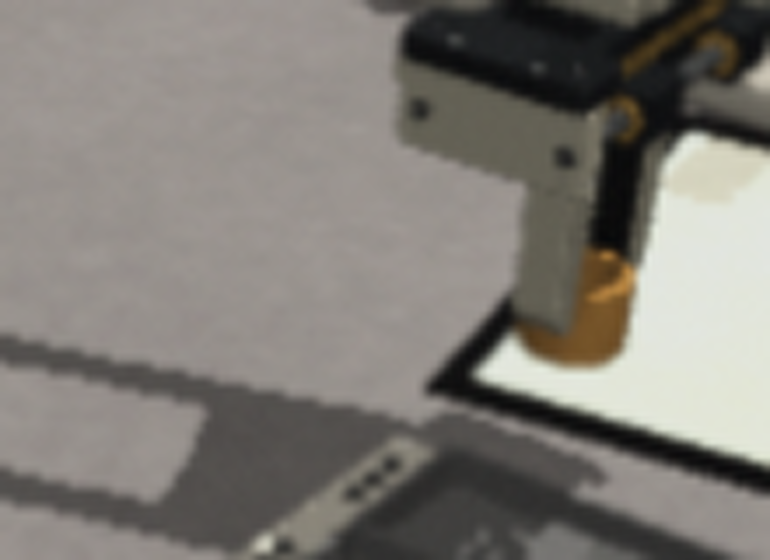

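The bushing is still held upright. The three-stud end of the sill is at crop (370,478), with compartment 3 next to it. Lowering.

Run:
```python
from h import *
from bench import bot
b=[.5293,.3299]
bot.move_l([*b,.030],.08);bot.pause(.15);st(bot)
r=bot.move_l([*b,.017],.006,contact_N=3);bot.pause(.15);st(bot,str(r))
f=bot.grab_frame("scene");crop(f,"pics/n6.png",350,120,100,80,7)
```

```text
t 28.8 p [529.67 330.08  30.63] F [-0.75 -0.22 -2.22] w 38.63 M [-0.    0.01 -0.04]
True t 30.46 p [529.29 329.89  19.97] F [0.43 0.15 7.03] w 38.17 M [-0.    0.02 -0.02]
```

View pics/n6.png

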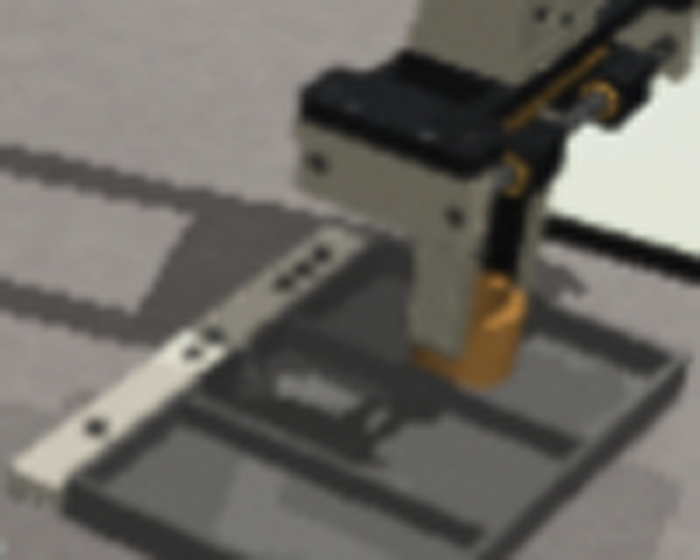

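It made contact at TCP 20.0 mm, which puts the lower face at about 4 mm: floor level, not a wall. I'll ease off the force, then release.

Run:
```python
from h import *
from bench import bot
b=[.5293,.3299]
bot.move_l([*b,.0203],.01);bot.pause(.1);st(bot,"eased")
bot.open();st(bot,"open")
bot.move_l([*b,.12],.08);st(bot)
bot.goto([.40,.10,.25],R(3.5));bot.pause(.2);st(bot,"away")
d={n:bot.grab_frame(n) for n in("scene","top")};pickle.dump(d,open("f9.pkl","wb"))
crop(d["scene"],"pics/e1.png",340,130,120,90,6)
cv2.imwrite("pics/e2.png",d["top"]["img"][:,:,::-1])
```

```text
eased t 30.96 p [529.09 329.82  20.04] F [-1.01 -0.38 -1.36] w 38.22 M [ 0.03 -0.02 -0.01]
open t 31.96 p [529.28 329.93  20.29] F [-0.7  -0.43 -0.31] w 92.98 M [0.07 0.02 0.02]
 t 33.36 p [528.89 329.74 119.27] F [ 0.05  0.1  -1.04] w 93.03 M [0.03 0.05 0.  ]
away t 34.69 p [400.27 100.54 249.37] F [ 0.83 -0.24  0.13] w 93.14 M [ 0.04 -0.01  0.04]
```

View pics/e1.png

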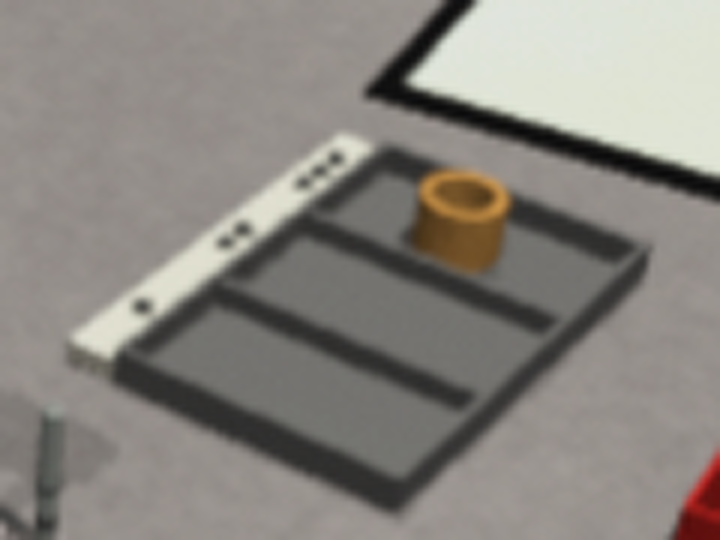

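View pics/e2.png

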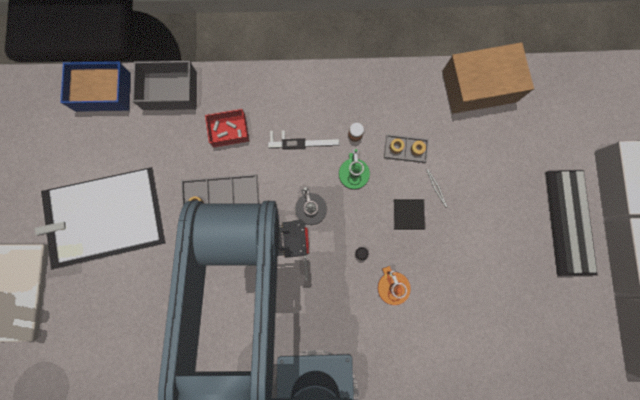

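Run:
```python
from h import *
d=pickle.load(open("f9.pkl","rb"));f=d["scene"];b=[.5293,.3299]
p,q=fit(f,bush(.005,.0275),b,boxat(f,[*b,.02],14),brass);print(p,q)
U=lambda X,Y:(340+(X+.5)/6-.5,130+(Y+.5)/6-.5)
c=[onz(f,U(*w),.018)[:2] for w in((652,250),(400,505))]  # far corners: y+ and y-
y=(c[0]-c[1]);L=np.linalg.norm(y);y/=L;x=np.array([y[1],-y[0]]);m=(c[0]+c[1])/2
bin3=m-.068*x+.071*y;print(L,x,bin3,"in bin3:",(p-bin3)@x,(p-bin3)@y)
d0=pickle.load(open("f0.pkl","rb"))["scene"]
print("rest diff",[int(np.abs(d0["img"][a:b2,c0:e].astype(int)-f["img"][a:b2,c0:e]).max()) for a,b2,c0,e in((320,390,240,340),(232,326,350,450),(325,360,170,245),(285,330,350,385))])
```

```text
[0.5294396  0.33123061] 0.9319635140447385
0.227791266398255 [0.99693165 0.07827694] [0.53829993 0.32471014] in bin3: -0.008322743809488 0.007194024923946371
rest diff [7, 21, 7, 7]
```

```bash
python3 -c "
from bench import bot
bot.job_done();print(bot.sense()['time_s'])"
```

```text
the job is handed in; nothing more can be done
the job is handed in; nothing more can be done
```

The bushing from the pad stopped on step 3 and now stands upright in the three-stud compartment. I handed the job in at about 35 s of the 54 s allowed. The system gave no verdict.

**Gauging:** I gripped the bushing at 50 N and slid it down the steel gauge, pushing the sleeve ahead. It passed steps 1 and 2 and stopped dead with its lower face at about 39 mm (step 3 is at 40 mm). I held it there for 0.8 s. The wrist force then averaged 14.4 N and peaked at 15.7 N. Allowing for the bushing's weight and the sleeve's drag, I estimate about 13 N on the step.

**Placing:** It met the compartment floor at the expected height, with a brief contact of about 7 N. I eased that off before opening the fingers.

**Last checks:**
- The final picture shows the bushing upright in compartment 3. A camera fit puts it within about 10 mm of the compartment centre in each direction, inside the limits of 48 mm along and 18 mm across.
- The rack bushings, jar and tweezers look unchanged from the first picture. The caliper area differed slightly more, but nothing there looked moved. I did not compare the screwdriver, loupe and gauge block; the arm stayed clear of them.

**What disagreed:**
- The two cameras placed the gauge about 1 mm apart.
- The held bushing looked about 2 mm shorter in the scene camera than predicted, which I never explained. The descent showed only small side forces.
- The tray came out 228 mm wide in the last scene picture against 217 mm nominal, from rough corner picks, so the position across the compartment is only approximate.

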